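Seat the keyed spacer on its shaft

ROBOT

A 6-joint arm with a two-finger parallel gripper is mounted at the origin on a cart in front of the work surface, level with it; the furniture and walls round the work are solid. World frame = base frame: x ahead of the robot, y to its left, z up, the work surface at z = 0. Lengths are in mm, angles in rad, forces in N, time in s.
With the tool pointing down it reaches from about 300 to 775 mm from the base axis. Payload 14.6 kg.
Tool frame: the origin (TCP) lies at the very end of the fingers, on their centre line; the grasp point (between the pads) lies 19 mm behind it; z points along the fingers, y is the line along which they close (so a half turn about z gives the same grasp; the last joint's range is limited). The gripper opens to 94 mm and grips with 3 to 60 N. Pads are 16 mm wide; open, the fingers measure 119 mm over their backs; the gripper's body (75 mm by 177 mm) begins 78 mm behind the grasp point.
Start: joints at [1.093, 0.3, 1.521, -0, 1.321, -0.067], TCP at [219.635, 504.232, 205.446] pointing down, gripper open.
Joint ranges: [-3.03, 3.03], [-0.79, 2.21], [0.23, 2.52], [-1.04, 4.18], [0, 3.07], [-2.55, 2.55]. Speed limits (rad/s): [2.22, 2.22, 2.57, 3.14, 3.14, 3.14].

INTERFACE

Orientations are given as [roll, pitch, yaw] about the fixed x, y, z axes, in that order (R = Rz(yaw) Ry(pitch) Rx(roll)).
In Python, from cell import manip gives the robot as it stands.
- The arm moves only by the tool servo_tool, never from a script. Its argument "motion" is a list that holds one entry, the list of rows, each a list of 7 numbers: the shift along the world's x, y, z as a fraction of full scale, then the turn, a rotation vector about the world's x, y, z as a fraction of full scale, then the closure, from 0 (fully open) to 1 (shut). In form: [[[x, y, z, rx, ry, rz, gripper], ...]]. A call has 1 to 10 rows; each row is the pose to reach, as a shift and turn from the pose commanded when the call began, turning the shorter way round; what a row does not reach only later rows make up. Full scale, the value 1, is 0.5 m for a shift and pi rad for a turn. A row lasts 1/10 s, in which the tool goes at most 50 mm and 8.59 degrees, less where a joint would pass 70% of its speed; a pose out of reach is approached as far as the arm can. A call with a number of a shift or a turn outside -1 to 1 is refused whole. A call with a gripper value outside its range is refused whole. The fingers move at their own pace and stop on an object; "newtons" is the grip in N (left out, the last holds). Time passes only in rows, so rows that repeat a pose let the fingers close. It gives the time, the measured TCP pose, the force, the opening and the grip force at its end, in the units of the state.
- manip.read_state(): the state, without advancing time (a new reading comes with each control period).
- manip.camera(name): name is "scene" or "top" or "wrist"; returns a dict with "frame" (400x640x3 uint8, red, green, blue), "range_z" (400x640 float32, mm along the optical axis (not along the pixel's ray), 0 where there is no reading), "vfov" (degrees; the focal length in pixels is half the picture's height over the tangent of half this angle, whatever the lens; pixels are square), "cx", "cy" (the principal point, pixels), "cam_to_world" (4x4, takes a point from camera to world coordinates). Camera axes: x right, y down, z forward; pixel columns grow to the right and rows downward; lengths in mm; the calibration is good to about 2 mm. The wrist camera is an equidistant fisheye: a pixel r from the principal point sees the ray r / f radians off the axis. A picture is of the moment at which its call begins.
- manip.sign_off(): hands the job in; it is judged then, once.
The state is a dict: "clock": time; "joints": joint angles; "qd": joint speeds; "effort": joint torques, N m; "eef_pos": TCP position; "eef_rot": TCP orientation; "wrist_force": force on the tool from outside, world axes, zero at the start; "moment": the same for the moment, N m; "finger_gap": finger opening in mm; "finger_force": force on a finger pad.
Only numpy, scipy, OpenCV 4.12 (cv2) and the standard library are available. Lean on these libraries where they do the work, as an engineer would, in place of code of your own. Each camera call takes 0.05 s, during which the arm holds its last target. There are 200 camera calls.

TASK

Two small shaft stands on the watch bench each carry a brass keyed spacer. On one of them the spacer still stands high, because its two inner tabs lie across the keyway in the top of the shaft: turn that spacer on its shaft, without lifting it off, until the tabs drop into the keyway, let it go down fully onto its seat and leave it there. Leave the other spacer, which is already seated, as it is.

Things in the scene. Friction and masses are not known exactly. Their poses are not given: they have to be found in the camera images.
- spacer_center (a point): centre of the high brass spacer: ring 34 mm tall, bore 35. x axis along its 2 inner tabs (6 wide, 8 tall, flush with its top, 18 apart) and 2 outer ears (tips 71 apart, 10 thick, upper 16 mm). y axis across 2 flats 46 apart, 30 long, full height: grip here. Loose, 0.15 kg. Centre 53 mm above the bench at the start (tabs on the shaft's top face), 39 seated. Fits either way round (half turn)
- shaft_top (a point): centre of the top of the steel shaft that carries the high spacer, 62 mm above the bench; z up, x along the keyway: a slot 14 mm wide, 16 deep, straight across the top; tabs enter within about 13 degrees of it. Shaft 30 mm across (2.5 mm play all round in the bore), on a round seat 44 across, top 22 above the bench, and a foot 80 across, 8 high, with 3 screw heads 2.5 high. Bolted down
- spacer2_center (a point): centre of the other brass spacer, same shape and size, already seated on the other, identical stand (centre 39 mm above the bench); to be left as it is
There are look-alikes about, which are no part of the job. What is shaped like the part that bears spacer_center but red or turquoise is not meant.

How it is judged (in metres and radians):
At the end, for the whole second after the job is handed in: The spacer that stood high is down on its seat (to within 3 mm), level to within 7 degrees, on its shaft with its tabs in the keyway (within 20 degrees), and released; the other spacer has not been moved by more than 8 mm (z of spacer_center in the frame of shaft_top below -0.02 m and horizontal distance between spacer_center and shaft_top below 0.006 m and angle between the x axis of spacer_center and the x axis of shaft_top, either way round below 0.35 rad and angle between spacer_center's own z axis and vertical below 0.12 rad and distance between spacer_center and shaft_top below 0.03 m); the robot touches nothing.
It fails at once if the spacer is lifted off its shaft (z of spacer_center in the frame of shaft_top above 0.015 m).
It fails at once if the other, already seated spacer is moved by more than 8 mm (distance of spacer2_center from where it was at the start of the episode above 0.008 m).
It also fails if it takes over 32 s, if anything falls off the work surface, if the arm or the gripper's body presses on something with over 40 N, if the wrist force passes 120 N, or if a joint passes its speed limit or range.

## Working session

There is one attempt and no reset: what is moved stays moved. The work goes in short steps, Python scripts to look and compute and a tool call to move; the robot and the scene stay as the last step left them, time stands still between calls to the robot, and variables do not carry over. Pictures are saved under pics/ and viewed, at most 10 in all, crops included, and the job is handed in when it is done.

Besides the shell and the picture viewer there is one more tool, called after "Emit:" as a command line: name --argument value ..., lists and objects as JSON in quotes. servo_tool: Moves the arm, as the interface text tells. Its arguments: {"type":"object","properties":{"motion":{"type":"array"},"newtons":{"type":"number"}},"required":["motion"]}

```bash
mkdir -p pics; cat > h.py <<'E'
import numpy as np, cv2
from cell import manip
def grab(n):
    c=manip.camera(n); np.savez(f'{n}.npz',**c); return c
def pts(c):
    r=c['range_z']; h,w=r.shape; f=h/2/np.tan(np.radians(c['vfov'])/2)
    v,u=np.mgrid[:h,:w]; x=(u-c['cx'])/f; y=(v-c['cy'])/f
    P=np.stack([x*r,y*r,r,np.ones_like(r)],-1)@np.array(c['cam_to_world']).T
    return P[...,:3]
E
python3 - <<'E'
from h import *
for n in('scene','top'):
    c=grab(n); cv2.imwrite(f'pics/{n}0.png',c['frame'][...,::-1]); print(n,c['vfov'],c['cx'],c['cy'],np.round(c['cam_to_world'],2).tolist())
print(manip.read_state())
E
```

```text
scene 52.26871368294516 323.0355771051198 196.925702945426 [[-0.84, -0.23, 0.49, 4.8], [-0.55, 0.36, -0.76, 653.38], [-0.0, -0.9, -0.43, 487.31], [0.0, 0.0, 0.0, 1.0]]
top 53.396789385868686 321.8669975175551 192.99601726401482 [[-0.0, -0.98, 0.17, 293.45], [-1.0, 0.0, 0.01, -55.8], [-0.01, -0.17, -0.98, 1056.01], [0.0, 0.0, 0.0, 1.0]]
{'clock': 0.1, 'joints': array([ 1.09339574e+00,  3.00403680e-01,  1.52145843e+00, -8.30306496e-06,
        1.32069505e+00, -6.65888918e-02]), 'qd': array([-9.14608602e-04, -1.15193742e-03, -1.72192933e-03,  1.42328739e-03,
        8.56501542e-05,  9.85243222e-04]), 'effort': array([-1.75028534e-03, -5.32655454e+01, -3.53275430e+01,  7.08151306e-02,
        2.35723250e-02, -3.96728069e-05]), 'eef_pos': array([219.54719339, 504.05241497, 204.97519732]), 'eef_rot': array([-3.14062975e+00, -5.61528092e-05,  2.73078299e+00]), 'wrist_force': array([0.48550479, 0.07236185, 0.39324333]), 'moment': array([-0.00486926,  0.00041026,  0.01937026]), 'finger_force': 0.0, 'finger_gap': 94.15672977838686}
```

View pics/top0.png

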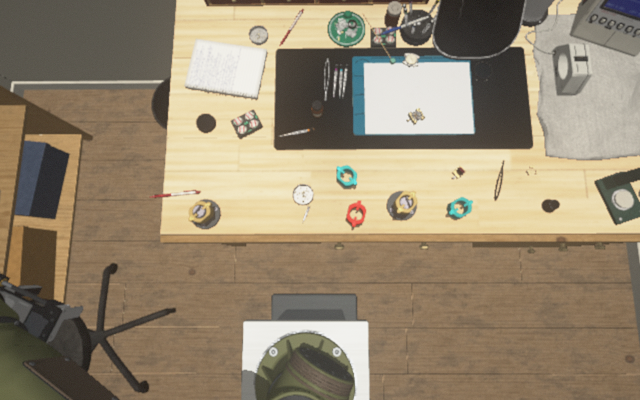

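View pics/scene0.png

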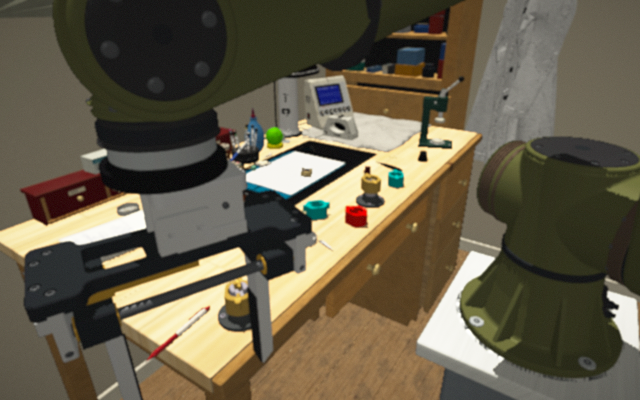

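The top view shows brass rings on dark stands at (204,213) and (403,204). The look-alikes are turquoise at (346,177) and (460,208), and red at (355,214). Only the two brass rings qualify, and the taller one is the target, so I'll measure heights and make a close crop.

```bash
python3 - <<'E'
from h import *
c=dict(np.load('top.npz')); P=pts(c); out=[]
hsv=cv2.cvtColor(c['frame'],cv2.COLOR_RGB2HSV)
for (u,v) in((204,213),(403,204)):
    s=np.s_[v-22:v+23,u-22:u+23]; Q=P[s]; 
    z=Q[...,2]; print(u,v,'z pct',np.percentile(z[z>30],[10,50,80,90,97]).round(1))
    top=z>np.percentile(z[z>30],90)-5
    q=Q[top]; print('n',top.sum(),'mid',(q.min(0)/2+q.max(0)/2).round(1),'mean',q.mean(0).round(1))
    f=Q[(z>4)&(z<15)]; print('foot',((f.min(0)+f.max(0))/2).round(1),np.ptp(f,0).round(1))
    out.append(cv2.resize(np.ascontiguousarray(c['frame'][s]),(390,390),interpolation=cv2.INTER_CUBIC))
cv2.imwrite('pics/crop.png',np.hstack(out)[...,::-1])
E
```

```text
204 213 z pct [44.2 55.7 58.8 61.2 65.3]
n 183 mid [373.4 120.5 556.1] mean [416.8 252.8 113.5]
foot [427.2 274.6   9.4] [118.6 120.5  10.9]
403 204 z pct [45.5 67.9 70.9 71.8 73.1]
n 226 mid [ 384.5 -167.4  561.5] mean [ 443.9 -248.7   92. ]
foot [ 451.1 -257.6    9.3] [115.8 115.2  10.6]
```

View pics/crop.png

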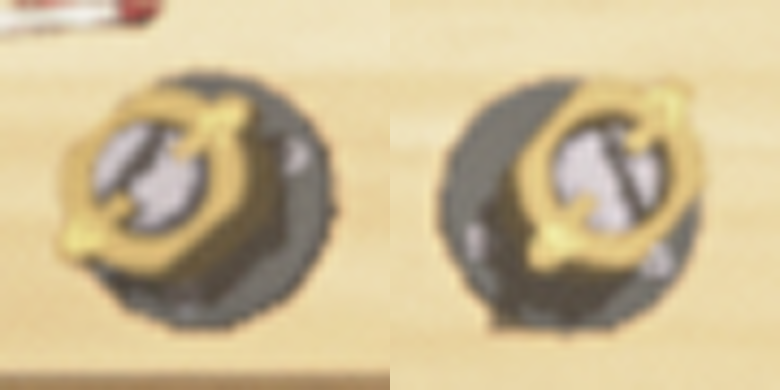

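The crop shows the left ring seated (top at about 56 mm, tabs over the slot) and the right ring high (top at about 70 mm). The right ring's ears are at crop (675,100) and (545,245), and its keyway runs (605,125)→(645,215), across the tabs. So the target is the ring at top-view pixel (403,204). Next I'll refine its position.

```bash
cat >> h.py <<'E'
def ray_plane(c,u,v,z):
    h=400; f=h/2/np.tan(np.radians(float(c['vfov']))/2); M=np.array(c['cam_to_world'])
    a=np.array([(u-c['cx'])/f,(v-c['cy'])/f])
    if c.get('fish'):
        r=np.hypot(*a); d=np.array([*(a/r*np.sin(r)),np.cos(r)])
    else: d=np.array([*a,1.])
    d=M[:3,:3]@d; o=M[:3,3]; return o+d*(z-o[2])/d[2]
E
python3 - <<'E'
from h import *
c=dict(np.load('top.npz')); 
E=[ray_plane(c,u,v,70) for u,v in((413.7,193.6),(399,210.2))]
K=[ray_plane(c,u,v,62) for u,v in((381+215/8.667,182+125/8.667),(381+255/8.667,182+215/8.667))]
for a,b in(E,K): print(((a+b)/2).round(1),np.hypot(*(a-b)[:2]).round(1),np.degrees(np.arctan2(*(b-a)[1::-1])).round(1))
# foot: dark contour at z~8: circle centre
print(ray_plane(c,381+(570-390)/8.667,182+203/8.667,8).round(1))
E
```

```text
[ 445.  -254.4   70. ] 56.7 137.6
[ 446.9 -260.4   62. ] 28.6 -158.2
[ 445.  -254.3    8. ]
```

Emit:
servo_tool --motion '[[[0.226, -0.758, 0, 0, 0, -0.47, 0], [0.226, -0.758, 0, 0, 0, -0.47, 0], [0.226, -0.758, 0, 0, 0, -0.47, 0], [0.226, -0.758, 0, 0, 0, -0.47, 0], [0.226, -0.758, 0, 0, 0, -0.47, 0], [0.226, -0.758, 0, 0, 0, -0.47, 0], [0.226, -0.758, 0, 0, 0, -0.47, 0], [0.226, -0.758, 0, 0, 0, -0.47, 0], [0.226, -0.758, 0, 0, 0, -0.47, 0], [0.226, -0.758, 0, 0, 0, -0.47, 0]]]'

```text
clock: 1.1
eef_pos: [332.9, 123.8, 205.4]
eef_rot: [-3.142, 0.0, 1.244]
wrist_force: [-0.4, 0.4, 0.3]
finger_gap: 93.8
finger_force: 0.0
```

Emit:
servo_tool --motion '[[[0.225, -0.757, 0, 0, 0, -0.63, 0], [0.225, -0.757, 0, 0, 0, -0.63, 0], [0.225, -0.757, 0, 0, 0, -0.63, 0], [0.225, -0.757, 0, 0, 0, -0.63, 0], [0.225, -0.757, 0, 0, 0, -0.63, 0], [0.225, -0.757, 0, 0, 0, -0.63, 0], [0.225, -0.757, 0, 0, 0, -0.63, 0], [0.225, -0.757, 0, 0, 0, -0.63, 0], [0.225, -0.757, 0, 0, 0, -0.63, 0], [0.225, -0.757, 0, 0, 0, -0.63, 0]]]'

```text
clock: 2.1
eef_pos: [444.9, -254.3, 204.5]
eef_rot: [-3.141, 0.002, -0.254]
wrist_force: [-0.5, -0.1, -0.0]
finger_gap: 93.5
finger_force: 0.0
```

Emit:
servo_tool --motion '[[[0, 0, 0, 0, 0, 0, 0], [0, 0, 0, 0, 0, 0, 0]]]'

```text
clock: 2.3
eef_pos: [445.1, -253.1, 205.3]
eef_rot: [-3.141, 0.0, -0.241]
wrist_force: [0.3, 0.2, 0.0]
finger_gap: 93.9
finger_force: 0.0
```

```bash
python3 - <<'E'
from h import *
c=grab('wrist'); s=manip.read_state(); print(s['eef_pos'],s['eef_rot'],s['joints'],c['vfov'],c['cx'],c['cy'],np.round(c['cam_to_world'],2).tolist())
cv2.imwrite('pics/w1.png',c['frame'][...,::-1])
E
```

```text
[ 445.11550374 -253.06284864  205.42772816] [-3.14155615e+00  5.88307058e-05 -2.41151844e-01] [-5.88510175e-01  2.15337462e-01  1.62726630e+00  1.48379788e-05
  1.29905663e+00  1.22343401e+00] 65.70646984690485 308.28211173843204 206.8763086580504 [[-0.24, -0.93, -0.28, 527.55], [-0.97, 0.23, 0.07, -273.14], [-0.0, 0.29, -0.96, 383.74], [0.0, 0.0, 0.0, 1.0]]
```

View pics/w1.png

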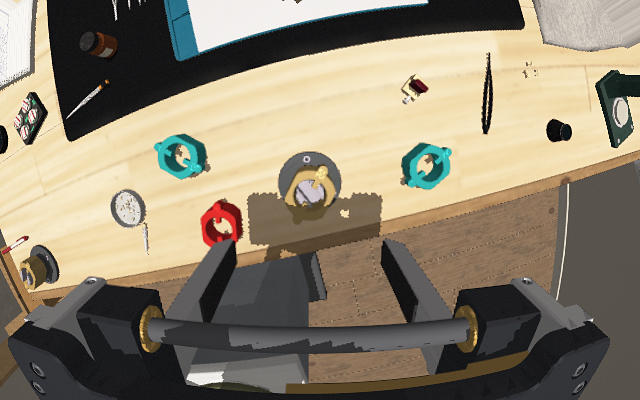

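The wrist view shows the target ring at about (310,187), with its front edge partly cut by shadow. I'll finish the yaw and go lower for a second look.

Emit:
servo_tool --motion '[[[0, 0, -0.03, 0, 0, -0.04, 0.25], [0, 0, -0.06, 0, 0, -0.08, 0.25], [0, 0, -0.1, 0, 0, -0.12, 0.25], [0, 0, -0.15, 0, 0, -0.159, 0.25], [0, 0, -0.15, 0, 0, -0.159, 0.25], [0, 0, -0.15, 0, 0, -0.159, 0.25]]]'

```text
clock: 2.95
eef_pos: [445.3, -253.2, 131.1]
eef_rot: [-3.142, 0.0, -0.74]
wrist_force: [0.3, -0.3, -0.9]
finger_gap: 70.4
finger_force: 0.0
```

```bash
python3 - <<'E'
from h import *
c=grab('wrist'); s=manip.read_state(); print(s['eef_pos'],s['eef_rot'],s['finger_gap'])
cv2.imwrite('pics/w2.png',cv2.resize(np.ascontiguousarray(c['frame'][110:310,210:410,::-1]),(600,600),interpolation=cv2.INTER_CUBIC))
E
```

```text
[ 445.56967029 -253.42011753  131.6520706 ] [-3.14139130e+00 -1.27575712e-03 -7.40250238e-01] 70.37147007537314
```

View pics/w2.png

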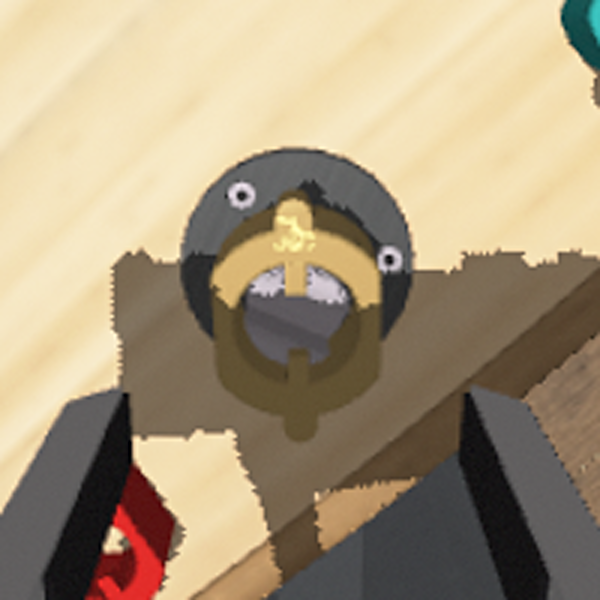

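The crop shows the tool yaw matching the ring: ears at (295,200) and (300,438), flats at x=213 and 380. The shaft top is partly shaded, and the slot band runs right-downward around (245,310)→(325,345). I'll enhance it.

```bash
python3 - <<'E'
from h import *
c=dict(np.load('wrist.npz')); c['fish']=1
g=lambda u,v,z: ray_plane(c,210+u/3,110+v/3,z)
a,b=g(295,200,70),g(300,438,70); print(a,b,(a+b)/2,np.hypot(*(a-b)[:2]),np.degrees(np.arctan2(*(a-b)[1::-1])))
a,b=g(213,300,70),g(380,300,70); print((a+b)/2,np.hypot(*(a-b)[:2]))
f=c['frame'][192:238,282:336]; hsv=cv2.cvtColor(f,cv2.COLOR_RGB2LAB)[...,0]
e=cv2.createCLAHE(4,(2,2)).apply(hsv); e=np.clip((np.log(hsv+1.)-3.5)*120,0,255).astype('u1')
cv2.imwrite('pics/k.png',cv2.resize(np.dstack([e]*3),None,fx=12,fy=12,interpolation=cv2.INTER_CUBIC))
E
```

```text
[ 473.81434049 -277.91178379   70.        ] [ 422.13921276 -232.68227966   70.        ] [ 447.97677662 -255.29703173   70.        ] 68.67333448472046 -41.194569586367436
[ 453.25740523 -259.70094102   70.        ] 45.20230134224438
```

View pics/k.png

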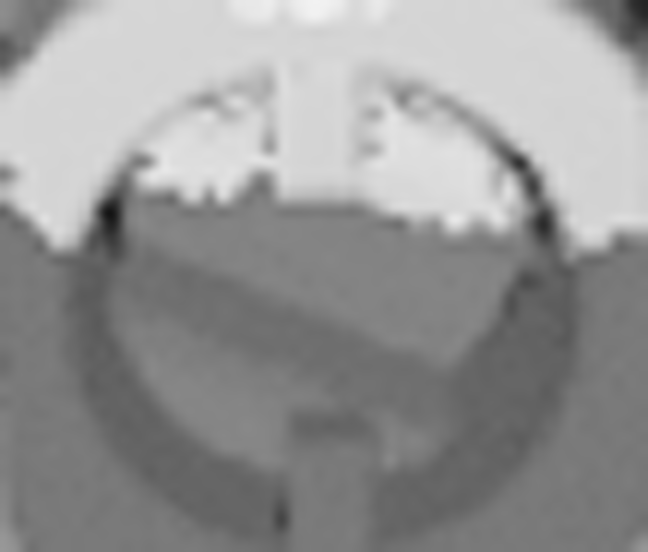

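The slot edge runs (130,235)→(450,370) in the enhanced crop, with its other edge at (120,290)→(400,410).

```bash
python3 - <<'E'
from h import *
c=dict(np.load('wrist.npz')); c['fish']=1
g=lambda u,v,z: ray_plane(c,282+u/12,192+v/12,z)
for p,q in(((130,235),(450,370)),((120,290),(400,410))):
  for z in(62,46):
    a,b=g(*p,z),g(*q,z); print(z,a.round(1),b.round(1),np.degrees(np.arctan2(*(a-b)[1::-1])))
# shaft outline at z=62: left (105,?) right 545 ; bore
s=manip.read_state(); print(s['eef_pos'],s['finger_gap'])
E
```

```text
62 [ 459.4 -247.2   62. ] [ 436.9 -257.    62. ] 23.625083347150888
46 [ 456.3 -243.1   46. ] [ 432.3 -253.6   46. ] 23.625083347150802
62 [ 457.  -243.9   62. ] [ 437.  -252.4   62. ] 23.182548529850518
46 [ 453.6 -239.6   46. ] [ 432.4 -248.7   46. ] 23.18254852985044
[ 445.56967029 -253.42011753  131.6520706 ] 70.37147007537314
```

Emit:
servo_tool --motion '[[[0.003, -0.004, -0.06, 0, 0, 0, 0.25], [0.003, -0.004, -0.12, 0, 0, 0, 0.25], [0.003, -0.004, -0.16, 0, 0, 0, 0.25], [0.003, -0.004, -0.178, 0, 0, 0, 0.25], [0.003, -0.004, -0.178, 0, 0, 0, 0.25], [0.003, -0.004, -0.178, 0, 0, 0, 0.7], [0.003, -0.004, -0.178, 0, 0, 0, 0.7], [0.003, -0.004, -0.178, 0, 0, 0, 0.7], [0.003, -0.004, -0.178, 0, 0, 0, 0.7], [0.003, -0.004, -0.178, 0, 0, 0, 0.7]]]' --newtons 8

```text
clock: 4.0
eef_pos: [447.0, -255.5, 42.1]
eef_rot: [-3.141, -0.001, -0.745]
wrist_force: [-1.1, 0.0, 7.0]
finger_gap: 46.4
finger_force: 8.0
```

Emit:
servo_tool --motion '[[[0, 0, 0, 0, 0, 0.045, 0.7], [0, 0, 0, 0, 0, 0.09, 0.7], [0, 0, 0, 0, 0, 0.135, 0.7], [0, 0, 0, 0, 0, 0.18, 0.7], [0, 0, 0, 0, 0, 0.225, 0.7], [0, 0, 0, 0, 0, 0.27, 0.7], [0, 0, 0, 0, 0, 0.315, 0.7], [0, 0, 0, 0, 0, 0.345, 0.7], [0, 0, 0, 0, 0, 0.366, 0.7], [0, 0, 0, 0, 0, 0.366, 0.7]]]'

```text
clock: 5.0
eef_pos: [446.5, -255.2, 41.3]
eef_rot: [-3.141, 0.0, 0.406]
wrist_force: [0.3, -0.2, -0.6]
finger_gap: 46.6
finger_force: 8.0
```

Now I'll lower gently, still gripping, to see whether the tabs enter.

Emit:
servo_tool --motion '[[[0, 0, -0.004, 0, 0, 0, 0.7], [0, 0, -0.008, 0, 0, 0, 0.7], [0, 0, -0.012, 0, 0, 0, 0.7], [0, 0, -0.012, 0, 0, 0, 0.7]]]'

```text
clock: 5.4
eef_pos: [446.5, -255.2, 35.1]
eef_rot: [-3.141, 0.0, 0.404]
wrist_force: [0.6, 0.8, -1.0]
finger_gap: 46.4
finger_force: 8.0
```

Emit:
servo_tool --motion '[[[0, 0, -0.004, 0, 0, 0, 0.7], [0, 0, -0.008, 0, 0, 0, 0.7], [0, 0, -0.012, 0, 0, 0, 0.7], [0, 0, -0.014, 0, 0, 0, 0.7], [0, 0, -0.014, 0, 0, 0, 0.7]]]'

```text
clock: 5.9
eef_pos: [446.6, -255.3, 28.4]
eef_rot: [-3.141, 0.0, 0.405]
wrist_force: [-0.1, 0.2, -1.0]
finger_gap: 46.7
finger_force: 8.0
```

Emit:
servo_tool --motion '[[[0, 0, 0, 0, 0, 0, 0.3], [0, 0, 0, 0, 0, 0, 0.3], [0, 0, 0, 0, 0, 0, 0.3], [0, 0, 0, 0, 0, 0, 0.3]]]'

```text
clock: 6.3
eef_pos: [446.7, -255.3, 28.5]
eef_rot: [3.141, -0.0, 0.405]
wrist_force: [0.1, 1.0, -0.6]
finger_gap: 65.8
finger_force: 0.0
```

Emit:
servo_tool --motion '[[[0, 0, 0.04, 0, 0, 0, 0.3], [0, 0, 0.1, 0, 0, 0, 0.3], [0, 0, 0.18, 0, 0, 0, 0.3], [0, 0, 0.22, 0, 0, 0, 0.3], [0, 0, 0.22, 0, 0, 0, 0.3]]]'

```text
clock: 6.8
eef_pos: [447.7, -256.0, 141.3]
eef_rot: [3.137, -0.003, 0.405]
wrist_force: [0.3, 0.7, 0.2]
finger_gap: 65.8
finger_force: 0.0
```

```bash
python3 - <<'E'
from h import *
c=grab('wrist'); s=manip.read_state(); print(s['clock'],s['eef_pos'],s['finger_gap'],s['wrist_force'])
cv2.imwrite('pics/w3.png',cv2.resize(np.ascontiguousarray(c['frame'][110:310,210:410,::-1]),(600,600),interpolation=cv2.INTER_CUBIC))
E
```

```text
6.85 [ 446.9980889  -255.49813476  139.28724929] 65.3804855719801 [ 0.7036454   0.01682702 -1.16882674]
```

View pics/w3.png

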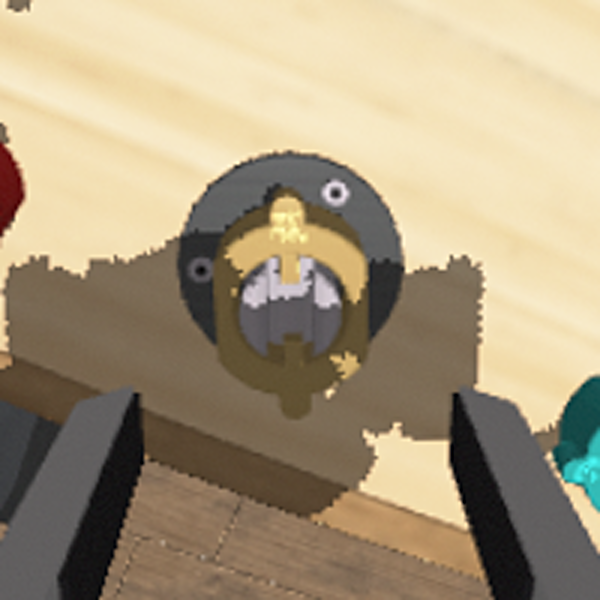

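The tabs at (290,268) and (293,345) now lie in the slot, which runs vertically in the crop. Next I'll check the ring's height from depth.

```bash
python3 - <<'E'
from h import *
c=dict(np.load('wrist.npz')); f=200/np.tan(np.radians(float(c['vfov']))/2); M=c['cam_to_world']
for n,u,v in(('ring far',250,245),('ring far r',335,245),('ring L',227,330),('ring R',357,330),('near',270,378),('shaft',255,320),('foot',215,220),('bench',120,200)):
    u,v=210+u/3,110+v/3; a=np.array([u-c['cx'],v-c['cy']])/f; r=np.hypot(*a); d=np.array([*(a/r*np.tan(r)),1])
    z=c['range_z'][int(v)-1:int(v)+2,int(u)-1:int(u)+2]; print(n,(M[:3,:3]@(d*np.median(z))+M[:3,3]).round(1))
t=grab('top'); P=pts(t); z=P[190:215,390:416,2]; b=P[200:226,192:218,2]
print(np.percentile(z,[50,80,90]),np.percentile(b,[50,80,90]))
E
```

```text
ring far [ 461.3 -236.5   55.2]
ring far r [ 471.  -259.4   54.9]
ring L [ 434.  -240.1   54.6]
ring R [ 449.5 -276.2   54.8]
near [ 425.1 -258.    55.4]
shaft [ 442.4 -246.1   61.3]
foot [ 453.2 -224.5    7.2]
bench [ 444.9 -190.4   -1.1]
[506.30679275 519.30928422 522.74004847] [43.96190786 56.43524881 59.10931234]
```

The ring top reads about 55 mm all round, level and below the shaft top at 61 mm. That means it is fully seated and released, so I'll hand in.

```bash
python3 -c "
from cell import manip
print(manip.sign_off())"
```

```text
the job is handed in; nothing more can be done
None
```

I turned the high spacer about 66° until its tabs dropped into the keyway. It is now level on its seat and released; I didn't touch the other spacer, and I handed the job in at about 7 s. The sign-off gave no verdict.

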